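# Draw a batch of hose nipples from the lever hopper into the picking bin

## Task

Fill the empty red picking bin from the grey bench hopper without gripping or lifting anything: with the fingertips push the bin along the bench, low front first, until its front meets the hopper's foot squarely below the mouth. Then press the pad of the hopper's lever right down, so that the linked lid swings up and all three brass nipples slide out into the bin. Let the pad come up again slowly under the fingertip, staying on it until the lid is quite shut so that the sprung lid does not slam, and move clear; leave the nipples and the things standing round about alone.

Things in the scene. Friction and masses are not known exactly. Their poses are not given: they have to be found in the camera images.
- hopper: Gravity hopper of grey sheet, bolted to the bench, 97 mm wide (foot flanges 145 mm), 189 mm long, 327 mm high. Origin: on the bench, mid front face of its foot, which the bin's front must meet. x points out of the mouth towards the bin, y to the lever's side, z up. The foot's flat front (97 mm wide, 155 mm high) is at x = 0. It rises behind, to x = -155 mm
- mouth (a point): Middle of the hopper's lower lip, at x = 34, z = 137 mm in its frame; the mouth overhangs the foot and is 92 mm wide. A steel lid shuts it, hinged at x = 11, z = 224 mm; fully open the lid reaches out to x = 101, z = 219 mm. The floor inside slopes at 36 degrees, so the nipples slide out by themselves within about a second once the lid is up
- lever: The hopper's lever: a steel bar along its y side, pivoted like a see-saw and joined to the lid by a short link. Origin: its pivot, at x = -85, y = 68, z = 168 mm in the hopper's frame. Its axes are parallel to the hopper's while the lid is shut; the full stroke turns it 0.39 rad about its y axis. It is pressed at the pad on its rear end
- lever_pad (a point): Middle of the top of the lever's pad, 60 x 46 mm (hopper's x, y), rubber-topped. Lid shut: at x = -276, y = 68, z = 231 mm in the hopper's frame, rear edge higher (13 degrees). Right down: x = -285, z = 154 mm, rear edge lower (10 degrees). So it goes 78 mm nearly straight down, against about 3 to 7 N. It springs back: held back all the way up, the lid does not slam
- lid (a joint): Angle of the hopper's lid: 0 shut, 1.25 rad right open (pad right down), nearly in proportion to how far the pad is pressed, about 16 rad per metre. It closes by its weight and a spring. Moving faster than 2 rad/s in the last 0.3 rad before it shuts (the pad rising at about 125 mm/s) is a slam
- bin: Empty open bin of red plastic, 166 mm long (x), 134 wide (y), 118 high, 0.16 kg, loose. Origin: middle of its underside. Its low front (lip 55 mm high, at x = -83 mm) looks roughly at the hopper's foot. Its upright rear wall, to push on, is at x = 80 mm, 130 mm wide, with a rim out to x = 83 at the top. Home: origin at x = 83, y = 0 in the hopper's frame, same yaw; 15 mm off sideways still serves
- fitting_1: brass hose nipple (threaded end, hexagon, hose barb), 59 mm long, 31 mm across the hexagon, 0.06 kg. One of the three that wait inside the hopper on its sloping floor, held back by the lid. Origin: the middle of its underside; x runs along the nipple. Not to be touched by the robot
- fitting_2: brass hose nipple (threaded end, hexagon, hose barb), 52 mm long, 27 mm across the hexagon, 0.06 kg. One of the three that wait inside the hopper on its sloping floor, held back by the lid. Origin: the middle of its underside; x runs along the nipple. Not to be touched by the robot
- fitting_3: brass hose nipple (threaded end, hexagon, hose barb), 46 mm long, 24 mm across the hexagon, 0.06 kg. One of the three that wait inside the hopper on its sloping floor, held back by the lid. Origin: the middle of its underside; x runs along the nipple. Not to be touched by the robot
- valve: Brass ball valve with a flat red lever, 36 x 85 mm, 50 mm high, loose on the bench behind the hopper as the robot sees it. Origin: the middle of its underside. It only stands near the work; leave it alone
- tub: Small white lidded tub, 64 mm across, 66 mm high, loose on the bench on the other side of the bin's way. Origin: the middle of its underside. It only stands near the work; leave it alone
- glue: Small white glue bottle, 25 mm across, 80 mm high, loose on the bench by the hopper's rear end. Origin: the middle of its underside. It only stands near the work; leave it alone

How it is judged:
On the way, in this order (a step that is already met when the one before it is completed fails the run):
1. the bin's front meets the hopper's foot below the mouth, within 12 mm (x of bin in the frame of hopper below 0.095 m and y of bin in the frame of hopper between -0.03 and 0.03 m), for 0.1 s.
2. the fingers hold the lever down with the lid swung up (over 1.05 rad) (value of joint lid above 1.05 rad and contact force between the fingers and lever above 0.5 N), for 0.2 s.
At the end, for the whole second after the job is handed in: All three nipples lie at rest in the bin; the bin stands flat with its front within 17 mm of the hopper's foot, within 30 mm of the middle sideways and square to it within 10 degrees; the lid is shut (under 0.04 rad) (value of joint lid below 0.04 rad and x of fitting_1 in the frame of bin between -0.08 and 0.08 m and y of fitting_1 in the frame of bin between -0.065 and 0.065 m and z of each of fitting_1, fitting_2, fitting_3 in the frame of bin below 0.07 m and linear speed of each of fitting_1, fitting_2, fitting_3 below 0.03 m/s and x of fitting_2 in the frame of bin between -0.08 and 0.08 m and y of fitting_2 in the frame of bin between -0.065 and 0.065 m and x of fitting_3 in the frame of bin between -0.08 and 0.08 m and y of fitting_3 in the frame of bin between -0.065 and 0.065 m and x of bin in the frame of hopper below 0.1 m and y of bin in the frame of hopper between -0.03 and 0.03 m and angle between the x axis of bin and the x axis of hopper, either way round below 0.17 rad and height (world z) of bin below 0.006 m and angle between bin's own z axis and vertical below 0.05 rad and linear speed of bin below 0.02 m/s); the robot touches nothing.
It fails at once if the lid slams: coming home (last 0.3 rad) it moves faster than 2 rad/s (value of joint lid below 0.3 rad and velocity of joint lid below -2 rad/s).
It fails at once if the bin is lifted or tipped (height (world z) of bin above 0.015 m or angle between bin's own z axis and vertical above 0.2 rad).
It fails at once if a nipple is touched by the robot (contact force between any of the arm, the fingers and fitting_1 above 0.3 N or contact force between any of the arm, the fingers and fitting_2 above 0.3 N or contact force between any of the arm, the fingers and fitting_3 above 0.3 N).
It fails at once if the ball valve, the tub or the glue bottle is moved by more than 20 mm (distance of any of valve, tub, glue from where it was at the start of the episode above 0.02 m).
It also fails if it takes over 67 s, if anything falls off the work surface, if the arm or the gripper's body presses on something with over 40 N, if the wrist force passes 120 N, or if a joint passes its speed limit or range.

## Robot

A 7-joint arm with a two-finger parallel gripper is mounted at the origin on a cart in front of the work surface, level with it; the furniture and walls round the work are solid. World frame = base frame: x ahead of the robot, y to its left, z up, the work surface at z = 0. Lengths are in m, angles in rad, forces in N, time in s.
With the tool pointing down it reaches from about 0.4 to 0.85 m from the base axis. Payload 10.4 kg.
Tool frame: the origin (TCP) lies on the centre line of the jaws, within the pads' length; the fingertips stand 11 mm ahead of it and the grasp point (between the pads) lies 8 mm behind it; z points along the fingers, y is the line along which they close (so a half turn about z gives the same grasp; the last joint's range is limited). The gripper opens to 87 mm and grips with 3 to 60 N. Pads are 19 mm wide; open, the fingers measure 117 mm over their backs; the gripper's body (75 mm by 190 mm) begins 51 mm behind the grasp point.
Start: joints at [1.298, 0.332, -0.065, 1.46, 0.022, 1.35, -0.088], TCP at [0.155, -0.606, 0.234] pointing down, gripper open.
Joint ranges: [-2.6, 2.6], [-0.5, 2.12], [-1.47, 1.34], [0.16, 2.42], [-1.27, 4.41], [0.06, 2.06], [-2.6, 2.6]. Speed limits (rad/s): [2.22, 2.22, 2.79, 2.79, 3.14, 3.14, 3.14].

## Interface

Orientations are given as a unit quaternion [x, y, z, w].
In Python, from bench import r gives the robot as it stands.
- The arm moves only by the shell command python3 -m pendant 'ROWS' [OPENING] [FORCE]. ROWS is JSON, a list of rows, each a list of 4 numbers: the shift along the tool's x, y, z in m, then the turn about the tool's z in rad. A call has 1 to 8 rows; each row shifts and turns the commanded pose from where the row before left it, along the tool's axes as they then stand; what a row does not reach is not made up. A row lasts 1/12 s, in which the tool goes at most 41.7 mm and 7.16 degrees, less where a joint would pass 70% of its speed; a pose out of reach is approached as far as the arm can. A call with a gripper value outside its range is refused whole. OPENING is the opening, from 0 (shut) to 1 (fully open), set as the call begins (- or left out, the last holds). The fingers move at their own pace and stop on an object; FORCE is the grip in N (left out, the last holds). Time passes only in rows, so rows that do not move let the fingers close. It gives the time, the measured TCP pose, the force, the opening and the grip force at its end, in the units of the state.
- r.read_state(): the state, without advancing time (a new reading comes with each control period).
- r.camera(name): name is "scene" or "top"; returns a dict with "img" (400x640x3 uint8, red, green, blue), "camera_matrix" (3x3 intrinsics, pixels), "xyz" and "attitude" of the camera in the world. Camera axes: x right, y down, z forward; pixel columns grow to the right and rows downward; lengths in m; the calibration is good to about 2 mm. A picture is of the moment at which its call begins. There is no depth.
- r.close_job(): hands the job in; it is judged then, once.
Trained networks look in the newest picture that a camera, given by its name, has taken for a name from the list of things; names that differ only in an ending like _2 or _b are one class to them, and where a whole thing is asked for, a point or a joint stands for the part that bears it (a point fixed in the world has none). Each returns a list of dicts, best first, with "score" (0 to 1); they miss things now and then, are a little off and sometimes report something else, mostly with a low value. They report only what shows in the picture. A call takes as long as a camera call.
- r.outline_of(thing, camera): "mask" (400x640 bool, what is visible of it) and "bbox" ([centre column, centre row, width, height] in pixels, round what is visible of it).
The state is a dict: "time": time; "joint_positions": joint angles; "joint_vel": joint speeds; "joint_torque": joint torques, N m; "ee_pos": TCP position; "eef_rot": TCP orientation; "ft_force": force on the tool from outside, world axes, zero at the start; "torque": the same for the moment, N m; "width": finger opening in m; "grip_force": force on a finger pad.
Only numpy, scipy, OpenCV 4.12 (cv2) and the standard library are available. Lean on these libraries where they do the work, as an engineer would, in place of code of your own. Each camera call takes 0.05 s, during which the arm holds its last target. There are 200 camera calls.

## Working session

There is one attempt and no reset: what is moved stays moved. The work goes in short steps, Python scripts to look and compute and a shell command to move; the robot and the scene stay as the last step left them, time stands still between calls to the robot, and variables do not carry over. Pictures are saved under pics/ and viewed, at most 10 in all, crops included, and the job is handed in when it is done.

```bash
mkdir -p pics; cat > h.py <<'E'
import numpy as np,cv2
from bench import r
from scipy.spatial.transform import Rotation as R
def cam(n):
    c=r.camera(n); a=np.array(c["attitude"]); 
    M=a if a.shape==(3,3) else R.from_quat(a).as_matrix()
    return c["img"],np.array(c["camera_matrix"]),np.array(c["xyz"]),M
def ray(c,u,v,z):
    _,K,p,M=c; d=M@np.linalg.inv(K)@[u,v,1]; return p+d*(z-p[2])/d[2]
def proj(c,P):
    _,K,p,M=c; q=K@M.T@(np.array(P,float)-p); return q[:2]/q[2]
E
python3 - <<'E'
from h import *
ims=[]
for n in("scene","top"):
    c=cam(n); print(n,c[2].round(3),c[3].round(3).tolist(),c[1].tolist())
    cv2.imwrite(f"pics/{n}0.png",c[0][:,:,::-1])
    for t in("hopper","bin","lever","valve","tub","glue"):
        for o in r.outline_of(t,n)[:2]: print(t,round(o["score"],2),np.round(o["bbox"]).tolist(), ray(c,*o["bbox"][:2],0.).round(3))
s=r.read_state();print(s["ee_pos"],s["eef_rot"],s["time"])
E
```

```text
scene [ 0.218 -0.535  0.741] [[0.83, -0.39, 0.399], [-0.558, -0.572, 0.602], [-0.006, -0.722, -0.692]] [[373.5828180768922, 0.0, 319.53037475601036], [0.0, 373.5828180768922, 204.32013026250286], [0.0, 0.0, 1.0]]
hopper 0.55 [378.0, 255.0, 171.0, 146.0] [ 0.664 -0.126  0.   ]
bin 0.8 [264.0, 215.0, 80.0, 87.0] [0.494 0.162 0.   ]
lever 0.7 [381.0, 271.0, 176.0, 114.0] [ 0.638 -0.167  0.   ]
lever 0.41 [322.0, 211.0, 54.0, 56.0] [0.638 0.084 0.   ]
glue 0.83 [428.0, 284.0, 15.0, 23.0] [ 0.705 -0.257  0.   ]
top [ 0.252 -0.032  1.534] [[-0.025, -0.981, 0.194], [-1.0, 0.025, -0.003], [-0.002, -0.194, -0.981]] [[519.1109743795739, 0.0, 314.414605707415], [0.0, 519.1109743795739, 197.82541808318265], [0.0, 0.0, 1.0]]
bin 0.58 [265.0, 223.0, 69.0, 59.0] [0.48  0.113 0.   ]
lever 0.92 [395.0, 195.0, 136.0, 50.0] [ 0.556 -0.279  0.   ]
valve 0.44 [351.0, 154.0, 29.0, 15.0] [ 0.687 -0.153  0.   ]
tub 0.89 [268.0, 170.0, 22.0, 26.0] [0.643 0.102 0.   ]
[ 0.15454397 -0.60561944  0.23362406] [9.92208010e-01 1.24592372e-01 2.82786343e-05 7.52673152e-05] 0.7
```

View pics/scene0.png

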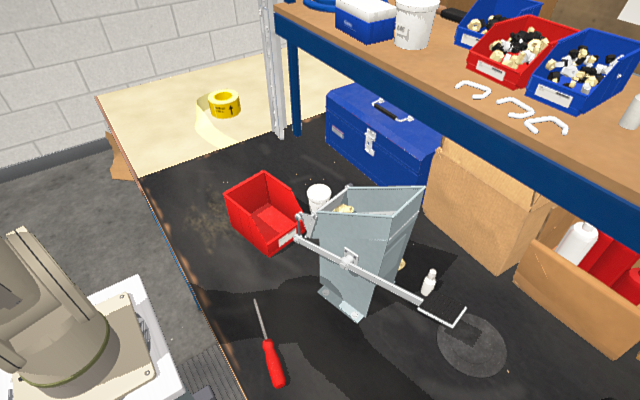

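View pics/top0.png

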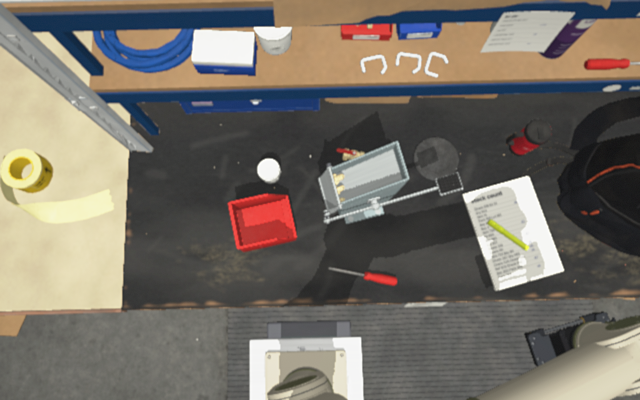

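The scene view shows the hopper near (370,250) with the pad wire end at (450,315), the bin at (264,215) and the glue at (428,284). In the top view the mouth faces left, towards the bin at (265,223), the pad is at (450,184) and the tub at (268,170). I'll zoom in for corner points.

```bash
python3 - <<'E'
import cv2
a=cv2.imread("pics/top0.png")[135:255,220:480];cv2.imwrite("pics/t1.png",cv2.resize(a,None,fx=3,fy=3,interpolation=2))
a=cv2.imread("pics/scene0.png")[165:360,215:480];cv2.imwrite("pics/s1.png",cv2.resize(a,None,fx=3,fy=3,interpolation=2))
E
```

```text
(no output)
```

View pics/t1.png

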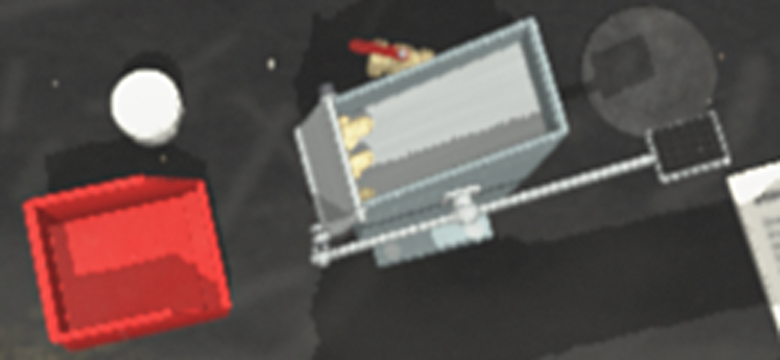

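View pics/s1.png

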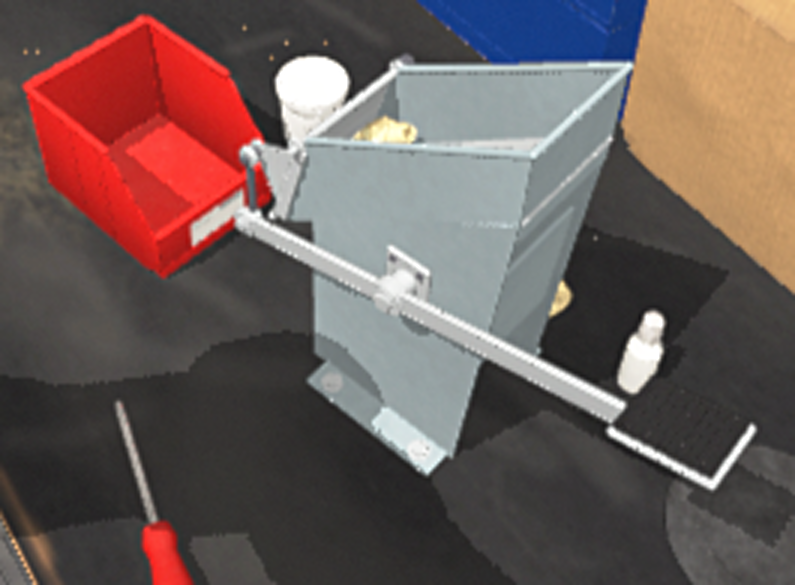

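```bash
cat > fit.py <<'E'
from h import *
from scipy.optimize import least_squares
C={n:cam(n) for n in("scene","top")}
off={"top":(220,135),"scene":(215,165)}
def fit(obs,x0):
    def P(x,p): c,s=np.cos(x[2]),np.sin(x[2]); return [x[0]+c*p[0]-s*p[1],x[1]+s*p[0]+c*p[1],p[2]]
    def f(x): return np.concatenate([proj(C[n],P(x,np.array(p)/1000))-(np.array(uv)/3+off[n]-.33) for n,uv,p in obs])
    o=least_squares(f,x0,loss="soft_l1"); print(o.x.round(4),np.degrees(o.x[2]).round(1)); print(f(o.x).reshape(-1,2).round(1).tolist()); return o.x
H=[("top",(531,20),(-155,-48,327)),("top",(567,130),(-155,48,327)),("scene",(630,68),(-155,-48,327)),("scene",(533,157),(-155,48,327)),
("top",(717,113),(-305,45,238)),("top",(729,160),(-305,91,238)),("top",(648,130),(-247,45,224)),("top",(664,181),(-247,91,224)),
("scene",(607,432),(-247,91,224)),("scene",(713,487),(-305,91,238)),("scene",(754,427),(-305,45,238)),("scene",(388,292),(-85,74,168))]
B=[("scene",(25,87),(83,67,118)),("scene",(147,17),(83,-67,118)),("top",(25,203),(83,-67,118)),("top",(55,347),(83,67,118)),("scene",(165,275),(-83,65,0)),("scene",(160,240),(-83,67,55)),("top",(231,310),(-83,67,55))]
h=fit(H,[.6,-.05,1.8]); b=fit(B,[.5,.12,1.8])
def loc(q): d=q[:2]-h[:2];c,s=np.cos(h[2]),np.sin(h[2]);return np.array([c*d[0]+s*d[1],-s*d[0]+c*d[1]])
def W(x,y): c,s=np.cos(h[2]),np.sin(h[2]);return np.array([h[0]+c*x-s*y,h[1]+s*x+c*y]).round(4)
print("bin in hopper",loc(b),np.degrees(b[2]-h[2]))
print("pad",W(-.276,.068),W(-.285,.068),"home rear",W(.163,0),"foot",W(0,0))
o=r.outline_of("tub","top")[0]; t=ray(C["top"],*o["bbox"][:2],.04); print("tub",t,loc(t))
g=r.outline_of("glue","scene")[0];t=ray(C["scene"],*g["bbox"][:2],.04); print("glue",t,loc(t))
rear=lambda x: np.array([b[0]+np.cos(b[2])*x,b[1]+np.sin(b[2])*x]); print("bin rear",rear(.08),loc(rear(.08)))
E
python3 fit.py
```

```text
[ 0.546  -0.1005  1.7882] 102.5
[[1.1, -1.0], [0.0, -0.2], [0.8, 0.4], [-0.7, 0.6], [-0.2, -1.3], [1.1, 0.0], [-0.1, -0.4], [-0.4, -0.5], [-1.4, -0.9], [-0.9, 0.2], [0.9, -0.4], [-1.5, 3.2]]
[0.4798 0.1093 1.7829] 102.2
[[-1.8, 0.1], [-0.9, -1.0], [-0.4, -1.2], [-0.4, -2.3], [0.3, 3.1], [-0.9, 0.9], [1.0, -1.5]]
bin in hopper [0.21907951 0.01935089] -0.30360970256978653
pad [ 0.5391 -0.3846] [ 0.541  -0.3934] home rear [0.5108 0.0587] foot [ 0.546  -0.1005]
tub [0.63426559 0.09972588 0.04      ] [ 0.17643488 -0.12938823]
glue [ 0.67405064 -0.27131333  0.04      ] [-0.19445325 -0.08821851]
bin rear [0.46299112 0.18749764] [0.29907838 0.01892697]
```

```bash
python3 -m pendant '[[0,0,-0.023,-0.12],[0,0,-0.023,-0.12],[0,0,-0.023,-0.12],[0,0,-0.023,-0.12],[0,0,-0.023,-0.12],[0,0,-0.023,-0.12],[0,0,-0.023,-0.12],[0,0,-0.023,-0.12]]' 1 && python3 -m pendant '[[0,0,0,-0.12],[0,0,0,-0.12],[0,0,0,-0.12],[0,0,0,-0.12],[0,0,0,-0.1]]'
cat > st.py <<'E'
from h import *
H=np.array([.546,-.1005]);y=1.7882
s=r.read_state();M=R.from_quat(s["eef_rot"]).as_matrix();p=s["ee_pos"];d=p[:2]-H;c,q=np.cos(y),np.sin(y)
print("t",round(s["time"],2),"world",np.round(p,3),"hop",round(c*d[0]+q*d[1],4),round(-q*d[0]+c*d[1],4),"yaw err",round(np.arctan2(M[1,0],M[0,0])-y,4),"q",np.round(s["joint_positions"],2),"F",np.round(s["ft_force"],1),"w",s["width"])
E
python3 st.py
```

```text
time: 1.57
ee_pos: [0.1544, -0.6054, 0.4188]
eef_rot: [0.821, 0.571, -0.0, 0.0]
ft_force: [0.5, -0.6, -0.9]
width: 0.0873
grip_force: 0.0
time: 1.98
ee_pos: [0.1545, -0.6056, 0.4176]
eef_rot: [0.623, 0.782, 0.0, 0.0]
ft_force: [0.4, 0.1, 0.1]
width: 0.087
grip_force: 0.0
t 1.98 world [ 0.155 -0.606  0.418] hop -0.4088 0.4912 yaw err 0.0078 q [ 1.42  0.33 -0.25  1.09  0.08  1.73  1.42] F [0.4 0.1 0.1] w 0.08704611501707477
```

```bash
python3 -m pendant '[[0.0155,0.0355,0,0.008],[0.0155,0.0355,0,0],[0.0155,0.0355,0,0],[0.0155,0.0355,0,0],[0.0155,0.0355,0,0],[0.0155,0.0355,0,0]]' >/dev/null&& python3 -m pendant '[[0.0155,0.0355,0,0],[0.0155,0.0355,0,0],[0.0155,0.0355,0,0],[0.0155,0.0355,0,0],[0.0155,0.0355,0,0]]'; python3 st.py
```

```text
time: 2.9
ee_pos: [0.5017, -0.3556, 0.4178]
eef_rot: [0.629, 0.778, -0.0, 0.0]
ft_force: [-0.2, -1.2, 0.2]
width: 0.0868
grip_force: 0.0
t 2.9 world [ 0.502 -0.356  0.418] hop -0.2395 0.0983 yaw err -0.0068 q [ 0.88  0.33 -0.48  1.11  0.15  1.73  0.66] F [-0.2 -1.2  0.2] w 0.0867678808988921
```

```bash
python3 -m pendant '[[0.039,0.0053,0,0],[0.039,0.0053,0,0],[0.039,0.0053,0,0],[0.039,0.0053,0,0],[0.039,0.0053,0,0],[0.039,0.0053,0,0],[0.039,0.0053,0,0],[0.039,0.0053,0,0]]' >/dev/null&& python3 -m pendant '[[0.039,0.0053,0,0],[0.039,0.0053,0,0],[0.039,0.0053,0,0],[0.039,0.0053,0,0],[0.039,0.0053,0,0],[0.039,0.0053,0,0],[0.039,0.0053,0,0],[0,0,0,0]]'; python3 st.py
```

```text
time: 4.23
ee_pos: [0.4525, 0.2395, 0.4176]
eef_rot: [0.625, 0.781, 0.001, -0.001]
ft_force: [-0.7, 1.2, -0.1]
width: 0.0871
grip_force: 0.0
t 4.23 world [0.453 0.24  0.418] hop 0.3522 0.0179 yaw err 0.0039 q [ 0.31  0.14 -0.99  1.37  0.11  1.69 -0.44] F [-0.7  1.2 -0.1] w 0.0870756154562175
```

```bash
python3 -m pendant '[[0,0,0.038,0],[0,0,0.038,0],[0,0,0.038,0],[0,0,0.038,0],[0,0,0.038,0],[0,0,0.038,0],[0,0,0.038,0]]' >/dev/null&& python3 -m pendant '[[0,0,0.038,0],[0,0,0.03,0],[0,0,0.012,0],[0,0,0.004,0],[0,0,0,0]]'; python3 st.py; python3 - <<'E'
from h import *
for n in("scene","top"):
    c=cam(n); cv2.imwrite(f"pics/{n}2.png",c[0][:,:,::-1])
a=cv2.imread("pics/top2.png")[130:255,180:400];b=cv2.imread("pics/scene2.png")[130:280,180:400]
cv2.imwrite("pics/m2.png",cv2.resize(np.vstack([a,b]),None,fx=2,fy=2,interpolation=2))
E
```

```text
time: 5.23
ee_pos: [0.4558, 0.232, 0.0678]
eef_rot: [0.629, 0.778, -0.0, -0.0]
ft_force: [0.0, 0.1, 0.9]
width: 0.0871
grip_force: 0.0
t 5.23 world [0.456 0.232 0.068] hop 0.3442 0.0164 yaw err -0.0062 q [ 0.22  0.39 -0.89  1.9   0.35  1.02 -0.62] F [0.  0.1 0.9] w 0.08710540178719053
```

View pics/m2.png

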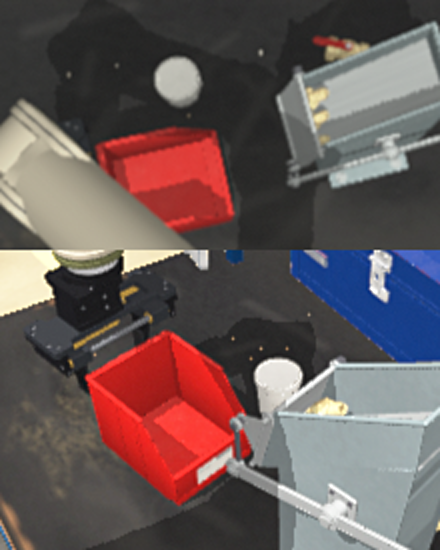

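```bash
python3 -m pendant '[[-0.006,0,0,-0.006],[-0.006,0,0,0],[-0.006,0,0,0],[-0.006,0,0,0],[-0.005,0,0,0],[-0.004,0,0,0],[-0.004,0,0,0],[-0.004,0,0,0]]' && python3 -m pendant '[[-0.007,0.0012,0,0],[-0.007,0.0012,0,0],[-0.007,0.0012,0,0],[-0.007,0.0012,0,0],[-0.007,0.0012,0,0],[-0.007,0.0012,0,0],[-0.007,0.0012,0,0],[-0.007,0.0012,0,0]]'; python3 st.py; python3 -m pendant '[[-0.007,0.0012,0,0],[-0.007,0.0012,0,0],[-0.007,0.0012,0,0],[-0.007,0.0012,0,0],[-0.007,0.0012,0,0],[-0.005,0.0012,0,0],[-0.003,0.0012,0,0],[0,0,0,0]]';python3 st.py; python3 - <<'E'
from h import *
for n in("scene","top"):
    c=cam(n); cv2.imwrite(f"pics/{n}3.png",c[0][:,:,::-1])
a=cv2.imread("pics/top3.png")[130:240,180:440];b=cv2.imread("pics/scene3.png")[170:310,220:480]
cv2.imwrite("pics/m3.png",cv2.resize(np.hstack([cv2.resize(np.vstack([a,b]),None,fx=2.3,fy=2.3,interpolation=2)]),None,fx=1,fy=1))
E
```

```text
time: 6.0
ee_pos: [0.4646, 0.1916, 0.0677]
eef_rot: [0.626, 0.78, 0.0, 0.0]
ft_force: [-1.2, 2.1, 0.1]
width: 0.0869
grip_force: 0.7
time: 6.67
ee_pos: [0.4862, 0.1384, 0.0675]
eef_rot: [0.626, 0.779, -0.0, 0.0]
ft_force: [0.0, 0.4, 0.6]
width: 0.087
grip_force: 0.6
t 6.67 world [0.486 0.138 0.068] hop 0.2462 0.0069 yaw err -0.0005 q [ 0.39  0.37 -0.87  1.92  0.33  1.01 -0.4 ] F [0.  0.4 0.6] w 0.08704398216423112
time: 7.33
ee_pos: [0.5037, 0.0981, 0.0674]
eef_rot: [0.627, 0.779, -0.0, 0.0]
ft_force: [0.6, 0.2, -0.5]
width: 0.0868
grip_force: 0.0
t 7.33 world [0.504 0.098 0.067] hop 0.203 -0.0016 yaw err -0.0015 q [ 0.46  0.38 -0.85  1.9   0.33  1.01 -0.32] F [ 0.6  0.2 -0.5] w 0.08682639608783665
```

View pics/m3.png

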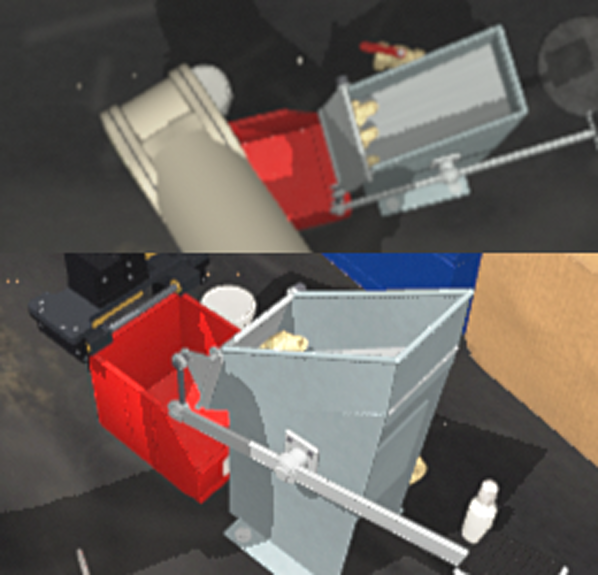

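```bash
cat > loc.py <<'E'
from h import *
import sys
c=cam("scene");H=np.array([.546,-.1005]);y=1.7882
for a in sys.argv[1:]:
    u,v,z=map(float,a.split(","));d=ray(c,u,v,z)[:2]-H;k,q=np.cos(y),np.sin(y);print(a,round(k*d[0]+q*d[1],4),round(-q*d[0]+k*d[1],4))
E
python3 loc.py 260,217.4,.118 298,180,.118 308.3,277.4,0; python3 -m pendant '[[-0.005,0.0,0,0],[-0.005,0.0,0,0],[-0.004,0.0,0,0],[-0.003,0,0,0],[0,0,0,0]]';python3 st.py
```

```text
260,217.4,.118 0.1685 0.0726
298,180,.118 0.2013 -0.082
308.3,277.4,0 0.0294 0.0575
time: 7.9
ee_pos: [0.5073, 0.0814, 0.0675]
eef_rot: [0.627, 0.779, -0.0, 0.0]
ft_force: [0.4, 0.4, -0.2]
width: 0.0871
grip_force: 0.0
t 7.9 world [0.507 0.081 0.068] hop 0.1859 -0.0014 yaw err -0.0015 q [ 0.48  0.38 -0.84  1.9   0.33  1.01 -0.29] F [ 0.4  0.4 -0.2] w 0.08706842572215864
```

```bash
python3 -m pendant '[[-0.003,0,0,0],[-0.002,0,0,0],[-0.002,0,0,0],[0,0,0,0]]';python3 -m pendant '[[-0.002,0,0,0],[0,0,0,0]]';python3 -m pendant '[[-0.001,0,0,0],[0,0,0,0]]'; python3 st.py;python3 - <<'E'
from h import *
c=cam("scene"); cv2.imwrite("pics/scene4.png",c[0][:,:,::-1])
cv2.imwrite("pics/m4.png",cv2.resize(c[0][170:310,230:390,::-1],None,fx=4,fy=4,interpolation=2))
E
```

```text
time: 8.23
ee_pos: [0.5086, 0.0751, 0.0675]
eef_rot: [0.627, 0.779, -0.0, 0.0]
ft_force: [0.2, -0.0, -0.0]
width: 0.0872
grip_force: 0.0
time: 8.4
ee_pos: [0.5085, 0.0749, 0.0676]
eef_rot: [0.626, 0.78, 0.0, -0.001]
ft_force: [-2.1, 5.3, 1.5]
width: 0.0867
grip_force: 2.9
time: 8.57
ee_pos: [0.5084, 0.0747, 0.0677]
eef_rot: [0.626, 0.78, 0.001, -0.001]
ft_force: [-4.9, 7.5, 3.2]
width: 0.0874
grip_force: 4.3
t 8.57 world [0.508 0.075 0.068] hop 0.1792 -0.0011 yaw err 0.0016 q [ 0.5   0.38 -0.84  1.9   0.33  1.01 -0.27] F [-4.9  7.5  3.2] w 0.08738145405541811
```

View pics/m4.png

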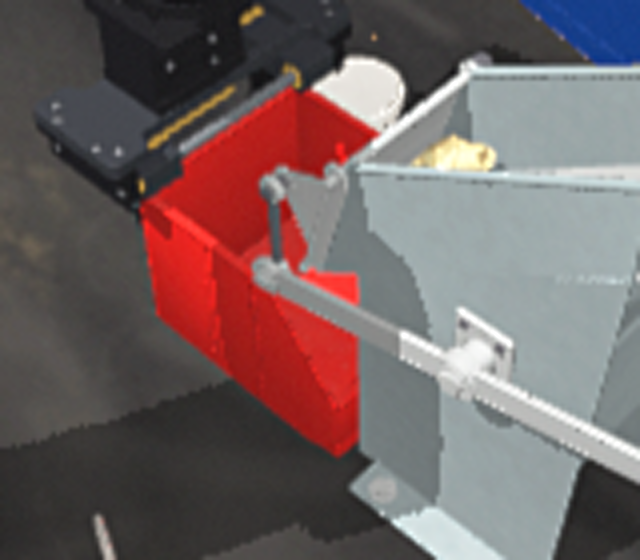

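```bash
python3 -m pendant '[[0.005,0,0,0],[0.01,0,0,0],[0.01,0,0,0],[0.015,0,0,0],[0,0,-0.03,0],[0,0,-0.039,0],[0,0,-0.039,0],[0,0,-0.039,0]]' >/dev/null; python3 -m pendant '[[0,0,-0.039,0],[0,0,-0.039,0],[0,0,-0.039,0],[0,0,-0.039,0],[0,0,-0.039,0],[0,0,-0.008,0],[0,0,0,0]]' 0 20; python3 st.py; python3 - <<'E'
from h import *
c=cam("scene"); cv2.imwrite("pics/scene5.png",c[0][:,:,::-1])
d=cam("top"); cv2.imwrite("pics/top5.png",d[0][:,:,::-1])
for n in("tub","bin"):print(n,[(round(o["score"],2),np.round(o["bbox"])) for o in r.outline_of(n,"top")[:1]])
E
```

```text
time: 9.87
ee_pos: [0.5011, 0.113, 0.4203]
eef_rot: [0.626, 0.78, 0.002, 0.002]
ft_force: [0.2, 0.9, 0.1]
width: 0.0483
grip_force: 0.0
t 9.87 world [0.501 0.113 0.42 ] hop 0.2182 -0.0023 yaw err 0.0004 q [ 0.53  0.13 -0.93  1.37  0.11  1.69 -0.17] F [0.2 0.9 0.1] w 0.04825674912468759
tub [(0.64, array([270., 170.,  20.,  25.]))]
bin [(0.88, array([307., 205.,  69.,  62.]))]
```

Bin is home and the tub hasn't moved. Now to the pad.

```bash
python3 -m pendant '[[-0.038,-0.0054,0,0],[-0.038,-0.0054,0,0],[-0.038,-0.0054,0,0],[-0.038,-0.0054,0,0],[-0.038,-0.0054,0,0],[-0.038,-0.0054,0,0],[-0.038,-0.0054,0,0]]' >/dev/null; python3 -m pendant '[[-0.038,-0.0054,0,0],[-0.038,-0.0054,0,0],[-0.038,-0.0054,0,0],[-0.038,-0.0054,0,0],[-0.038,-0.0054,0,0],[-0.038,-0.0054,0,0],[0,0,0,0]]'; python3 st.py; python3 -m pendant '[[0,0,0.03,0],[0,0,0.03,0],[0,0,0.03,0],[0,0,0.025,0],[0,0,0.01,0],[0,0,0,0]]'; python3 st.py; python3 - <<'E'
from h import *
c=cam("scene"); cv2.imwrite("pics/scene6.png",c[0][:,:,::-1])
d=cam("top"); cv2.imwrite("pics/top6.png",d[0][:,:,::-1])
cv2.imwrite("pics/m6.png",np.vstack([cv2.resize(c[0][165:345,230:490,::-1],None,fx=2,fy=2,interpolation=2),cv2.resize(d[0][135:255,220:480,::-1],None,fx=2,fy=2,interpolation=2)]))
E
```

```text
time: 11.23
ee_pos: [0.536, -0.3942, 0.4126]
eef_rot: [0.63, 0.777, -0.002, -0.003]
ft_force: [-0.6, -1.0, -1.4]
width: 0.0002
grip_force: 0.0
t 11.23 world [ 0.536 -0.394  0.413] hop -0.2846 0.0731 yaw err -0.0095 q [ 0.92  0.48 -0.61  0.95  0.28  1.79  0.63] F [-0.6 -1.  -1.4] w 0.00023529817942975642
time: 11.73
ee_pos: [0.537, -0.3854, 0.289]
eef_rot: [0.626, 0.78, -0.0, -0.003]
ft_force: [-0.4, -0.2, 0.1]
width: 0.0002
grip_force: 0.0
t 11.73 world [ 0.537 -0.385  0.289] hop -0.2762 0.0702 yaw err -0.0003 q [ 0.98  0.47 -0.62  1.23  0.27  1.53  0.61] F [-0.4 -0.2  0.1] w 0.00021875449624422994
```

View pics/m6.png

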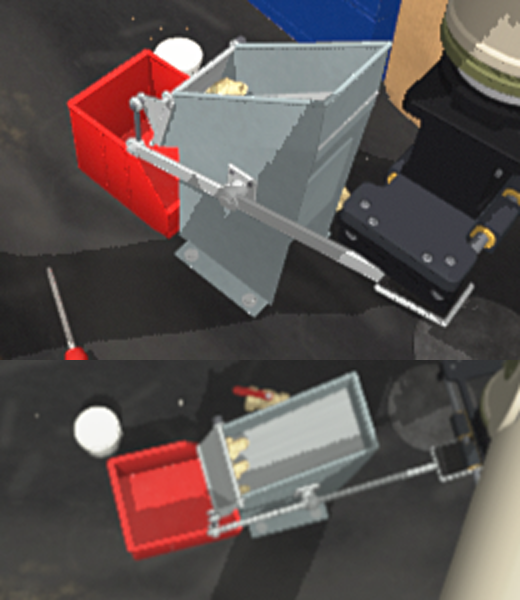

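```bash
python3 -m pendant '[[0,0.002,0.012,0],[0,0,0.012,0],[0,0,0.01,0],[0,0,0.006,0],[0,0,0.006,0],[0,0,0.006,0],[0,0,0,0]]'; python3 -m pendant '[[-0.001,0,0.008,0],[-0.001,0,0.008,0],[-0.001,0,0.008,0],[-0.001,0,0.008,0],[-0.001,0,0.008,0],[-0.001,0,0.008,0],[-0.001,0,0.008,0],[0,0,0,0]]'; python3 st.py
```

```text
time: 12.42
ee_pos: [0.5401, -0.3856, 0.2397]
eef_rot: [0.627, 0.779, -0.0, -0.0]
ft_force: [-0.0, -0.3, 1.2]
width: 0.0003
grip_force: 0.1
time: 13.08
ee_pos: [0.5417, -0.3918, 0.1827]
eef_rot: [0.626, 0.78, 0.0, -0.001]
ft_force: [0.6, -1.3, 5.8]
width: 0.0008
grip_force: 2.8
t 13.08 world [ 0.542 -0.392  0.183] hop -0.2835 0.0671 yaw err -0.0001 q [ 0.98  0.53 -0.61  1.37  0.3   1.33  0.59] F [ 0.6 -1.3  5.8] w 0.0008195782437682569
```

```bash
python3 -m pendant '[[0,0,0.006,0],[0,0,0.005,0],[0,0,0.004,0],[0,0,0.002,0],[0,0,0,0]]'; python3 -m pendant '[[0,0,0.002,0],[0,0,0,0],[0,0,0,0],[0,0,0,0],[0,0,0,0],[0,0,0,0],[0,0,0,0],[0,0,0,0]]'; python3 -m pendant '[[0,0,0,0],[0,0,0,0],[0,0,0,0],[0,0,0,0],[0,0,0,0],[0,0,0,0],[0,0,0,0],[0,0,0,0]]';python3 - <<'E'
from h import *
c=cam("scene"); d=cam("top")
cv2.imwrite("pics/m7.png",np.vstack([cv2.resize(c[0][165:345,230:490,::-1],None,fx=2,fy=2,interpolation=2),cv2.resize(d[0][135:255,220:480,::-1],None,fx=2,fy=2,interpolation=2)]))
E
```

```text
time: 13.5
ee_pos: [0.5418, -0.3916, 0.1674]
eef_rot: [0.626, 0.78, 0.0, -0.001]
ft_force: [-1.1, -0.2, 7.2]
width: 0.0003
grip_force: 3.2
time: 14.17
ee_pos: [0.5418, -0.3916, 0.1666]
eef_rot: [0.626, 0.78, 0.0, -0.0]
ft_force: [-3.1, 2.2, 11.0]
width: 0.0003
grip_force: 5.4
time: 14.83
ee_pos: [0.5418, -0.3916, 0.1666]
eef_rot: [0.626, 0.78, 0.0, -0.0]
ft_force: [-3.7, 2.2, 10.8]
width: 0.0004
grip_force: 5.4
```

View pics/m7.png

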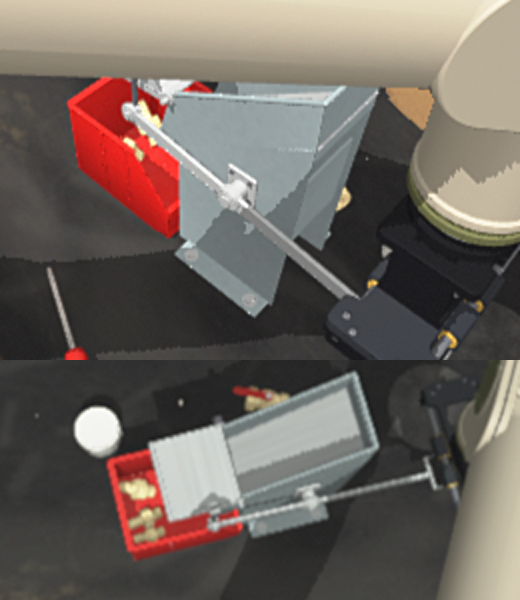

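Stop reached (11 N). The lid is up, the hopper floor is empty and nipples lie in the bin around (140,510) of the crop. Now for the slow release.

```bash
python3 -m pendant '[[0,0,-0.003,0],[0,0,-0.003,0],[0,0,-0.003,0],[0,0,-0.003,0],[0.001,0,-0.003,0],[0,0,-0.003,0],[0.001,0,-0.003,0],[0,0,-0.003,0]]';python3 -m pendant '[[0.001,0,-0.003,0],[0,0,-0.003,0],[0.001,0,-0.003,0],[0,0,-0.003,0],[0.001,0,-0.003,0],[0,0,-0.003,0],[0.001,0,-0.003,0],[0,0,-0.003,0]]';python3 -m pendant '[[0.001,0,-0.002,0],[0,0,-0.002,0],[0,0,-0.002,0],[0,0,-0.002,0],[0,0,-0.002,0],[0,0,-0.002,0],[0,0,-0.002,0],[0,0,-0.002,0]]'; python3 -m pendant '[[0,0,-0.002,0],[0,0,-0.002,0],[0,0,-0.002,0],[0,0,-0.002,0],[0,0,-0.002,0],[0,0,-0.002,0]]'; python3 st.py
```

```text
time: 15.6
ee_pos: [0.5415, -0.3909, 0.1903]
eef_rot: [0.627, 0.779, -0.0, 0.001]
ft_force: [0.7, -2.4, 4.8]
width: 0.0004
grip_force: 2.6
time: 16.27
ee_pos: [0.5404, -0.386, 0.2137]
eef_rot: [0.626, 0.78, 0.0, -0.0]
ft_force: [-1.0, 0.7, 3.7]
width: 0.0008
grip_force: 1.9
time: 16.93
ee_pos: [0.5405, -0.385, 0.2297]
eef_rot: [0.626, 0.78, 0.0, -0.0]
ft_force: [0.1, 1.9, 3.3]
width: 0.0007
grip_force: 1.6
time: 17.43
ee_pos: [0.5403, -0.3854, 0.2418]
eef_rot: [0.626, 0.78, -0.0, 0.0]
ft_force: [-0.6, 3.2, 2.7]
width: 0.0005
grip_force: 1.5
t 17.43 world [ 0.54  -0.385  0.242] hop -0.277 0.067 yaw err -0.0005 q [ 0.98  0.48 -0.62  1.31  0.28  1.44  0.59] F [-0.6  3.2  2.7] w 0.00048514402344444036
```

```bash
python3 -m pendant '[[0,0,-0.001,0],[0,0,-0.001,0],[0,0,-0.001,0],[0,0,-0.001,0],[0,0,-0.001,0],[0,0,-0.001,0],[0,0,0,0]]';python3 -m pendant '[[0,0,-0.001,0],[0,0,-0.001,0],[0,0,-0.001,0],[0,0,-0.001,0],[0,0,-0.001,0],[0,0,-0.001,0],[0,0,0,0]]'
```

```text
time: 18.02
ee_pos: [0.5401, -0.386, 0.2475]
eef_rot: [0.627, 0.779, -0.0, 0.0]
ft_force: [1.0, 0.3, 0.2]
width: 0.0005
grip_force: 0.0
time: 18.6
ee_pos: [0.5404, -0.3854, 0.2539]
eef_rot: [0.626, 0.78, -0.0, 0.0]
ft_force: [-0.4, -0.3, -0.8]
width: 0.0006
grip_force: 0.0
```

Contact is gone at full height. I'll move clear and check.

```bash
python3 -m pendant '[[0,0,-0.01,0],[0,0,-0.025,0],[0,0,-0.035,0],[0,0,-0.035,0],[0,0,-0.035,0],[0,0,-0.02,0]]'; python3 -m pendant '[[-0.03,0,0,0],[-0.03,0,0,0],[-0.03,0,0,0],[-0.03,0,0,0],[0,0,0,0],[0,0,0,0]]';python3 - <<'E'
from h import *
c=cam("scene"); d=cam("top")
cv2.imwrite("pics/m8.png",np.vstack([cv2.resize(c[0][165:285,230:430,::-1],None,fx=2.6,fy=2.6,interpolation=2),cv2.resize(d[0][145:245,240:440,::-1],None,fx=2.6,fy=2.6,interpolation=2)]))
E
```

```text
time: 19.1
ee_pos: [0.5404, -0.3852, 0.4188]
eef_rot: [0.626, 0.779, 0.0, 0.002]
ft_force: [1.0, -0.2, -0.0]
width: 0.0005
grip_force: 0.0
time: 19.6
ee_pos: [0.5665, -0.5039, 0.4115]
eef_rot: [0.627, 0.779, 0.001, -0.001]
ft_force: [-0.1, 0.3, 0.4]
width: 0.0
grip_force: 0.0
```

View pics/m8.png

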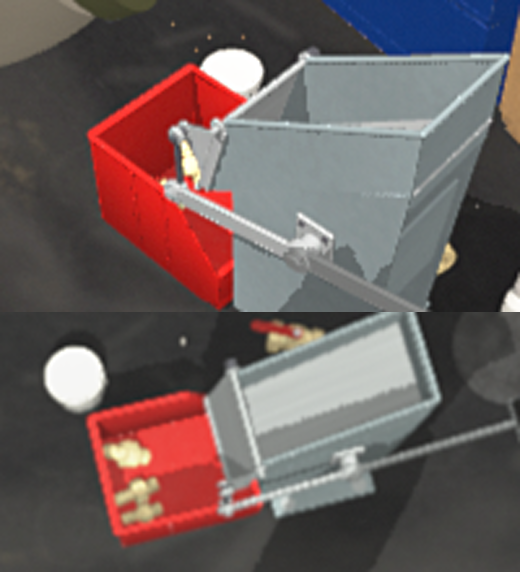

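The crop shows three nipples in the bin, at (127,453), (138,490) and (140,513). The lid is shut, the bin stands square against the foot and the hopper is empty.

```bash
python3 -c "
from bench import r
print(r.close_job())"
```

```text
the job is handed in; nothing more can be done
None
```

The job is handed in: the last picture shows the bin square against the hopper's foot, all three nipples in it and the lid shut after a slow release. The tub and valve look undisturbed and the arm was clear of everything; the judge returned no verdict.

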